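# Turn the mug tree and hang the last mug on its empty arm

## Robot

A 6-joint arm with a two-finger parallel gripper is mounted at the origin on the work surface; the furniture and walls round the work are solid. World frame = base frame: x ahead of the robot, y to its left, z up, the work surface at z = 0. Lengths are in m, angles in degrees, forces in N, time in s.
With the tool pointing down it reaches from about 0.35 to 0.875 m from the base axis. Payload 4.2 kg.
Tool frame: the origin (TCP) lies midway between the tips of the shut fingers; the grasp point (between the pads) lies 19 mm behind it; z points along the fingers, y is the line along which they close (so a half turn about z gives the same grasp; the last joint's range is limited). The gripper opens to 87 mm and grips with 3 to 60 N. Pads are 19 mm wide; open, the fingers measure 117 mm over their backs; the gripper's body (75 mm by 190 mm) begins 51 mm behind the grasp point.
Start: joints at [78.243, 22.042, 0.453, 0, -68.411, -14.817], TCP at [0.28, 0.559, 0.223] pointing down, gripper open.
Joint ranges: [-179.83, 179.83], [-69.29, 118.12], [-61.27, 80.66], [-181.25, 117.63], [-171.15, -9.14], [-177.46, 177.46]. Speed limits (degrees/s): [159.86, 159.86, 180, 180, 180, 180].

## Interface

Orientations are given as a 3x3 rotation matrix whose columns are the frame's x, y, z axes.
In Python, from station import sense, capture, finish_job, silhouettes, landmark_of gives the robot as it stands.
- The arm moves only by the tool step_arm, never from a script. Its arguments are lists of equal length, an entry for each row: "linear": the shift along the tool's x, y, z in mm, a list of three; "delta_rot": the turn, a rotation vector about the tool's x, y, z in rad, a list of three; "grip": the finger opening in mm, from 0 to 87. A call has 1 to 10 rows; each row shifts and turns the commanded pose from where the row before left it, along the tool's axes as they then stand; what a row does not reach is not made up. A row lasts 1/8 s, in which the tool goes at most 62.5 mm and 10.7 degrees, less where a joint would pass 70% of its speed; a pose out of reach is approached as far as the arm can. A call with a gripper value outside its range is refused whole. The fingers move at their own pace and stop on an object; the grip force is fixed at half the most. Time passes only in rows, so rows that do not move let the fingers close. It gives the time, the measured TCP pose, the force, the opening and the grip force at its end, in the units of the state.
- sense(): the state, without advancing time (a new reading comes with each control period).
- capture(name): name is "scene" or "top"; returns a dict with "img" (480x640x3 uint8, red, green, blue), "fx", "fy", "cx", "cy" (pixels), "world_to_cam" (4x4, takes a point from world to camera coordinates). Camera axes: x right, y up, looking along -z (the intrinsics and any distortion apply to the point x, -y, -z); pixel columns grow to the right and rows downward; lengths in m; the calibration is good to about 2 mm. A picture is of the moment at which its call begins. There is no depth.
- finish_job(): hands the job in; it is judged then, once.
Trained networks look in the newest picture that a camera, given by its name, has taken for a name from the list of things; names that differ only in an ending like _2 or _b are one class to them, and where a whole thing is asked for, a point or a joint stands for the part that bears it (a point fixed in the world has none). Each returns a list of dicts, best first, with "score" (0 to 1); they miss things now and then, are a little off and sometimes report something else, mostly with a low value. They report only what shows in the picture. A call takes as long as a camera call.
- silhouettes(camera, label): "mask" (480x640 bool, what is visible of it) and "point" ([column, row] in pixels, amid what is visible of it).
- landmark_of(camera, label): "point" ([column, row] in pixels: a listed point, or the origin of a listed thing).
The state is a dict: "time_s": time; "joints": joint angles; "joint_velocities": joint speeds; "effort": joint torques, N m; "tcp_pos": TCP position; "ee_rot": TCP orientation; "wrist_force": force on the tool from outside, world axes, zero at the start; "moment": the same for the moment, N m; "gripper_width": opening from 0.0 (shut) to 1.0 (fully open); "gripper_force": force on a finger pad.
Only numpy, scipy, OpenCV 4.12 (cv2) and the standard library are available. Lean on these libraries where they do the work, as an engineer would, in place of code of your own. Each camera call takes 0.05 s, during which the arm holds its last target. There are 200 camera calls.

## Task

Tidy the last mug away on the rotating mug tree. First turn the tree, while the mug still stands on the table, until its one empty arm points straight towards the robot's side of the table; then hang the standing mug on that arm by its handle, so that it hangs free of the table, still and let go, with the arm still pointing that way. Do not knock the mug over, and leave everything else on the table where it stands.

Things in the scene. Friction and masses are not known exactly. Their poses are not given: they have to be found in the camera images.
- mug: Mug to hang: cream-banded, left or right of the tree, any yaw, 0.24 to 0.45 kg. 100 mm tall, 90 mm across the rim. Origin on its underside, 17 mm from the cup's axis towards the handle; z up; the handle sticks out to -y (to y = -62 mm), the cup's axis is at y = +17 mm, the far wall's outside at y = +62. Hollow, walls 4 to 10 mm thick, inner floor 8 mm up.
- mug_handle (a point): Centre of the finger hole in the mug's handle (mug frame 0, -35.5, 58.5 mm). The hole runs through along mug x; it is about 41 mm high (z 38 to 79 mm) and 16 mm wide (y -44 to -28 mm). The handle's top and bottom limbs are 30 mm deep along x, the outer limb 12 mm.
- mug_rim (a point): Top of the mug's wall just across from the handle (mug frame 0, +58, 100 mm): a place to pinch, the wall runs along mug x here and is crossed along mug y.
- mug_tree: Wooden mug tree: fixed round foot 156 mm across, 16 mm thick; origin at the centre of its underside, on the post's axis. The turning post (22 mm thick, top 206 mm above the table) has three dowel arms; the two at 130 degrees either side of the empty one carry mugs that are fixed to them and turn with the post, reaching 150 mm from the axis, lower than the arms' tips.
- tree_post (a joint): Angle of the post, rad. 0: the empty arm points straight in -x, to the robot's side of the table. Positive: turned anticlockwise seen from above, so that the arm points to the robot's right (-y). Starts at 0.8 to 1.7; turns freely from -2.4 to 2.4 against a steady friction of 0.25 N m (2.5 N near the arm's tip) and stays where it is left.
- peg_root (a point): Where the empty arm's centre line meets the post's axis, 155 mm above the table. Its x axis points along the arm to the tip, outward and 35 degrees above level; its z axis is square to the arm, upward. The arm is a plain 9 mm dowel, 125 mm long from this point.
- peg_tip (a point): Centre of the empty arm's rounded tip, 125 mm along the arm's centre line from peg_root; about 227 mm above the table. Same axes.
- tumbler: Clear drinking glass, 81 mm across, 91 mm high, standing on the other side of the tree from the mug. Origin at the centre of its underside. Leave it.
- candle: Square glass jar with a wooden lid, 99 x 99 x 130 mm, at the back left. Origin at the centre of its underside. Leave it.
- pot: Low round tub with a grey lid, 69 mm across, 41 mm high, near the robot on the right. Origin at the centre of its underside. Leave it.
- butter: Wrapped yellow block, 73 x 102 x 37 mm, near the robot on the left. Origin at the centre of its underside. Leave it.

How it is judged (in metres and radians):
On the way:
1. the empty arm has been turned to point towards the robot's side (within 0.2 rad) while the mug still stands on the table (value of joint tree_post between -0.2 and 0.2 rad and height (world z) of mug below 0.01 m and angle between mug's own z axis and vertical below 0.1 rad), for 0.2 s.
At the end, for the whole second after the job is handed in: The mug hangs at rest with the empty arm through its finger hole (hole centre within about 20 mm of the arm's centre line, 10 to 115 mm along it from the post's axis), borne by the tree alone, and the arm still points to the robot's side within 0.3 rad (value of joint tree_post between -0.3 and 0.3 rad and x of mug_handle in the frame of peg_root between 0.01 and 0.115 m and y of mug_handle in the frame of peg_root between -0.02 and 0.02 m and z of mug_handle in the frame of peg_root between -0.024 and 0.012 m and contact force between mug and mug_tree above 1 N and height (world z) of mug_handle above 0.12 m and linear speed of mug below 0.05 m/s and angular speed of mug below 0.4 rad/s); the robot touches nothing.
It fails at once if the mug is knocked over or dropped on the table (angle between mug's own z axis and vertical above 0.7 rad and height (world z) of mug_handle below 0.1 m).
It fails at once if the glass is pushed more than 30 mm or tipped (distance of tumbler from where it was at the start of the episode above 0.03 m or angle between tumbler's own z axis and vertical above 0.4 rad).
It fails at once if the square jar is pushed more than 30 mm or tipped (distance of candle from where it was at the start of the episode above 0.03 m or angle between candle's own z axis and vertical above 0.4 rad).
It fails at once if the tub is pushed more than 30 mm or tipped (distance of pot from where it was at the start of the episode above 0.03 m or angle between pot's own z axis and vertical above 0.4 rad).
It fails at once if the yellow block is pushed more than 30 mm or tipped (distance of butter from where it was at the start of the episode above 0.03 m or angle between butter's own z axis and vertical above 0.4 rad).
It also fails if it takes over 70 s, if anything falls off the work surface, if the arm or the gripper's body presses on something with over 40 N, if the wrist force passes 120 N, or if a joint passes its speed limit or range.

## Working session

There is one attempt and no reset: what is moved stays moved. The work goes in short steps, Python scripts to look and compute and a tool call to move; the robot and the scene stay as the last step left them, time stands still between calls to the robot, and variables do not carry over. Pictures are saved under pics/ and viewed, at most 10 in all, crops included, and the job is handed in when it is done.

Besides the shell and the picture viewer there is one more tool, called in YAML: its name, and indented under it one key for each argument. step_arm: Moves the arm, as the interface text tells. Its arguments: {"type":"object","properties":{"linear":{"type":"array"},"delta_rot":{"type":"array"},"grip":{"type":"array"}},"required":["linear","delta_rot","grip"]}

```bash
mkdir -p pics; cat > h.py <<'E'
import numpy as np, cv2
from station import sense, capture, finish_job, silhouettes, landmark_of
def proj(c,P):
    p=c["world_to_cam"]@np.append(P,1); return np.array([c["cx"]+c["fx"]*p[0]/-p[2], c["cy"]-c["fy"]*p[1]/-p[2]])
def ray(c,uv):
    M=c["world_to_cam"];R=M[:3,:3];o=-R.T@M[:3,3]
    d=R.T@np.array([(uv[0]-c["cx"])/c["fx"],-(uv[1]-c["cy"])/c["fy"],-1]);return o,d/np.linalg.norm(d)
def atz(c,uv,z):
    o,d=ray(c,uv);return o+d*(z-o[2])/d[2]
def tri(rs):
    A=sum(np.eye(3)-np.outer(d,d) for o,d in rs);b=sum((np.eye(3)-np.outer(d,d))@o for o,d in rs);p=np.linalg.solve(A,b)
    return p,max(np.linalg.norm((np.eye(3)-np.outer(d,d))@(p-o)) for o,d in rs)
E
cat > m.py <<'E'
from h import *
np.set_printoptions(precision=4,suppress=True)
import sys
C={n:capture(n) for n in("scene","top")}
tag=sys.argv[1]
for n in C: cv2.imwrite(f"pics/{tag}_{n}.png",C[n]["img"][:,:,::-1]); print(n,list(C[n].keys()),(ray(C[n],(320,240))))
for l in sys.argv[2:]:
    rs=[]
    for n in C:
        r=landmark_of(n,l)
        for q in r[:2]: print(l,n,np.array(q["point"]),round(q["score"],2))
        if r: rs.append(ray(C[n],r[0]["point"]))
    if len(rs)==2: print("   tri",*tri(rs))
E
python3 m.py a mug mug_handle mug_rim mug_tree peg_root peg_tip tumbler candle pot butter
python3 -c "
from h import *
s=sense();print(s)"
```

```text
scene ['img', 'fx', 'fy', 'cx', 'cy', 'world_to_cam'] (array([-0.2768, -0.503 ,  1.101 ]), array([ 0.6071,  0.3924, -0.691 ]))
top ['img', 'fx', 'fy', 'cx', 'cy', 'world_to_cam'] (array([ 0.4334, -0.0022,  1.1446]), array([ 0.1031,  0.022 , -0.9944]))
mug scene [398.7 346.6] 0.97
mug top [425.4 270.1] 0.85
   tri [ 0.484  -0.2302 -0.0009] 0.0014639880775945218
mug_handle scene [414.5 326.8] 0.85
mug_handle top [437.  259.6] 0.58
   tri [ 0.5081 -0.2479  0.0593] 0.002660411799938301
mug_rim scene [380.9 331. ] 0.8
mug_rim top [421.5 292.8] 0.63
   tri [ 0.4304 -0.2027  0.0996] 0.00040606216510873046
mug_tree scene [356.4 277. ] 0.96
peg_root scene [352.7 239.4] 0.79
peg_root top [346.5 207.5] 0.61
peg_root top [395.6 215.1] 0.38
   tri [ 0.6049 -0.032   0.1502] 0.0034516358407193893
peg_tip scene [387.7 234.5] 0.71
peg_tip scene [247. 264.] 0.47
peg_tip top [394.4 216.3] 0.68
   tri [ 0.5786 -0.1272  0.2334] 0.0028641188844159417
tumbler scene [247.3 265.1] 0.66
tumbler top [232.1 257.1] 0.65
   tri [ 0.5058  0.2368 -0.0018] 0.0004912560246652102
candle scene [292.7 221.1] 0.67
candle
[... 476 characters left out ...]
124499e+01, -1.48161094e+01]), 'joint_velocities': array([-0.03680652, -0.07673979,  0.06588438,  0.04571793, -0.05910575,
       -0.06605547]), 'effort': array([ 1.64419748e-04, -3.90478456e+01,  1.87621146e+01,  4.22411934e+00,
        1.54270185e-02, -2.97188535e-05]), 'tcp_pos': array([0.27955768, 0.55894378, 0.22254118]), 'ee_rot': array([[ 8.94363574e-01, -4.47340807e-01, -9.81858521e-06],
       [-4.47340807e-01, -8.94363572e-01, -5.27602598e-05],
       [ 1.48204323e-05,  5.15791083e-05, -9.99999999e-01]]), 'wrist_force': array([-0.25157506,  0.10903599, -0.24752053]), 'moment': array([ 0.01118243, -0.01469517,  0.003123  ]), 'gripper_force': 0.0, 'gripper_width': 1.0018003810887777}
```

```bash
python3 -c "
import cv2,numpy as np
a=cv2.imread('pics/a_scene.png')[170:410,200:480];b=cv2.imread('pics/a_top.png')[130:370,180:500]
cv2.imwrite('pics/v1.png',np.hstack([cv2.resize(a,None,fx=1.33,fy=1.33*1.25)[:400],cv2.resize(b,None,fx=1.33,fy=1.33*1.25)[:400]]))"
```

```text
(no output)
```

View pics/v1.png

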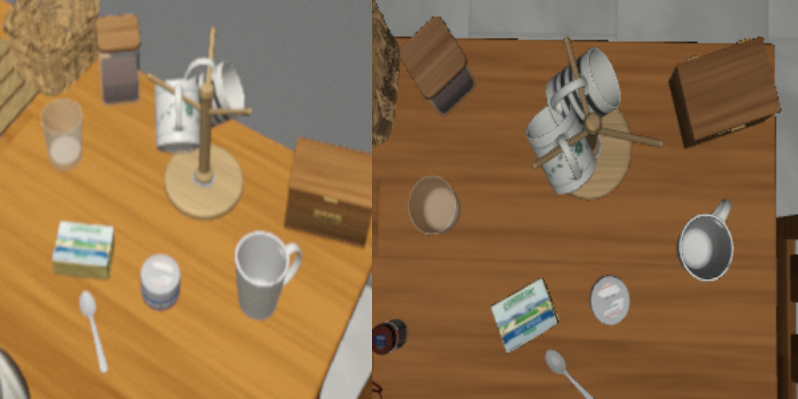

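The picture shows the empty arm pointing right (tip at top pixel ~394,216). The mug stands at right with its handle facing away, at about (430,265). The glass, tub and butter are clear of the route, and a fixed wooden box sits behind and to the right. Next I'll raise the tool and turn it square to the arm.

step_arm:
  linear:
    - [0,0,-50]
    - [0,0,-50]
    - [0,0,0]
    - [0,0,0]
    - [0,0,0]
    - [0,0,0]
    - [0,0,0]
    - [0,0,0]
    - [0,0,0]
    - [0,0,0]
  delta_rot:
    - [0,0,0]
    - [0,0,0]
    - [0,0,0.171]
    - [0,0,0.171]
    - [0,0,0.171]
    - [0,0,0.171]
    - [0,0,0.171]
    - [0,0,0.171]
    - [0,0,0.171]
    - [0,0,0.171]
  grip: [40,40,40,40,40,40,40,40,40,40]

```text
time_s: 2.35
tcp_pos: [0.2795, 0.559, 0.3225]
ee_rot: [[-0.263, -0.965, -0.0], [-0.965, 0.263, -0.0], [0.0, 0.0, -1.0]]
wrist_force: [0.5, -0.6, -0.8]
gripper_width: 0.456
gripper_force: 0.0
```

step_arm:
  linear:
    - [40.5,-33.5,0]
    - [40.5,-33.5,0]
    - [40.5,-33.5,0]
    - [40.5,-33.5,0]
    - [40.5,-33.5,0]
    - [40.5,-33.5,0]
    - [40.5,-33.5,0]
    - [40.5,-33.5,0]
    - [40.5,-33.5,0]
    - [40.5,-33.5,0]
  delta_rot:
    - [0,0,0]
    - [0,0,0]
    - [0,0,0]
    - [0,0,0]
    - [0,0,0]
    - [0,0,0]
    - [0,0,0]
    - [0,0,0]
    - [0,0,0]
    - [0,0,0]
  grip: [40,40,40,40,40,40,40,40,40,40]

```text
time_s: 3.6
tcp_pos: [0.4992, 0.0796, 0.3229]
ee_rot: [[-0.258, -0.966, 0.001], [-0.966, 0.258, 0.0], [-0.001, -0.001, -1.0]]
wrist_force: [0.3, 0.4, 0.4]
gripper_width: 0.461
gripper_force: 0.0
```

step_arm:
  linear:
    - [40.5,-33.5,0]
    - [40.5,-33.5,0]
    - [40.5,-33.5,0]
    - [40.5,-33.5,0]
    - [0,0,0]
    - [0,0,0]
  delta_rot:
    - [0,0,0]
    - [0,0,0]
    - [0,0,0]
    - [0,0,0]
    - [0,0,0]
    - [0,0,0]
  grip: [40,40,40,40,40,40]

```text
time_s: 4.35
tcp_pos: [0.5862, -0.1099, 0.3223]
ee_rot: [[-0.259, -0.966, -0.001], [-0.966, 0.259, 0.0], [0.0, 0.001, -1.0]]
wrist_force: [-0.8, 0.6, 0.6]
gripper_width: 0.46
gripper_force: 0.0
```

step_arm:
  linear:
    - [0,0,30]
    - [0,0,30]
    - [0,0,25]
    - [0,0,25]
    - [0,0,20]
    - [0,0,0]
    - [0,0,0]
    - [0,0,0]
  delta_rot:
    - [0,0,0]
    - [0,0,0]
    - [0,0,0]
    - [0,0,0]
    - [0,0,0]
    - [0,0,0]
    - [0,0,0]
    - [0,0,0]
  grip: [40,40,40,40,40,16,16,16]

```text
time_s: 5.35
tcp_pos: [0.587, -0.1095, 0.194]
ee_rot: [[-0.257, -0.966, 0.003], [-0.966, 0.257, -0.0], [-0.001, -0.003, -1.0]]
wrist_force: [-0.1, 0.7, -0.2]
gripper_width: 0.222
gripper_force: 0.0
```

step_arm:
  linear:
    - [-0.35,7.5,0]
    - [-0.35,7.5,0]
    - [-0.35,7.5,0]
    - [-0.35,7.5,0]
    - [-0.35,7.5,0]
    - [-0.35,7.5,0]
    - [-0.35,7.5,0]
    - [-0.35,7.5,0]
    - [-0.35,7.5,0]
    - [-0.35,7.5,0]
  delta_rot:
    - [0,0,0.0935]
    - [0,0,0.0935]
    - [0,0,0.0935]
    - [0,0,0.0935]
    - [0,0,0.0935]
    - [0,0,0.0935]
    - [0,0,0.0935]
    - [0,0,0.0935]
    - [0,0,0.0935]
    - [0,0,0.0935]
  grip: [16,16,16,16,16,16,16,16,16,16]

```text
time_s: 6.6
tcp_pos: [0.5324, -0.0624, 0.1935]
ee_rot: [[-0.932, -0.363, 0.001], [-0.363, 0.932, -0.001], [-0.0, -0.002, -1.0]]
wrist_force: [-0.1, -3.6, -1.0]
gripper_width: 0.187
gripper_force: 1.7
```

step_arm:
  linear:
    - [-0.35,7.5,0]
    - [-0.35,7.5,0]
    - [-0.35,7.5,0]
    - [-0.35,7.5,0]
    - [0,3,0]
    - [0,0,0]
  delta_rot:
    - [0,0,0.0935]
    - [0,0,0.0935]
    - [0,0,0.0935]
    - [0,0,0.0935]
    - [0,0,0]
    - [0,0,0]
  grip: [16,16,16,16,16,16]

```text
time_s: 7.35
tcp_pos: [0.5266, -0.0295, 0.1929]
ee_rot: [[-1.0, -0.002, 0.0], [-0.002, 1.0, -0.0], [-0.0, -0.0, -1.0]]
wrist_force: [-2.5, -2.9, -1.1]
gripper_width: 0.183
gripper_force: 1.2
```

```bash
python3 m.py b peg_root peg_tip mug_tree mug; python3 -c "
import cv2,numpy as np
a=cv2.imread('pics/b_scene.png')[170:410,200:480];b=cv2.imread('pics/b_top.png')[130:370,180:500]
cv2.imwrite('pics/v2.png',np.hstack([cv2.resize(a,None,fx=1.33,fy=1.66),cv2.resize(b,None,fx=1.33,fy=1.66)]))"
```

```text
scene ['img', 'fx', 'fy', 'cx', 'cy', 'world_to_cam'] (array([-0.2768, -0.503 ,  1.101 ]), array([ 0.6071,  0.3924, -0.691 ]))
top ['img', 'fx', 'fy', 'cx', 'cy', 'world_to_cam'] (array([ 0.4334, -0.0022,  1.1446]), array([ 0.1031,  0.022 , -0.9944]))
peg_root scene [352.6 241.5] 0.97
peg_root scene [333.4 239.5] 0.73
peg_root top [440.4 261.9] 0.69
peg_root top [237.8 176.2] 0.58
   tri [ 0.4564 -0.1543  0.3407] 0.042596756189728475
peg_tip scene [262.9 326.9] 0.17
mug_tree scene [355.  279.7] 0.62
mug scene [333.6 241.5] 0.71
mug scene [402.7 350.8] 0.61
```

View pics/v2.png

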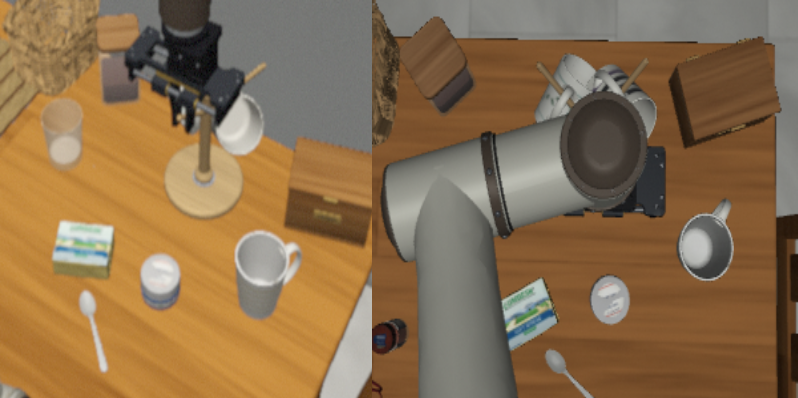

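The other two dowels (top pixels ~545,70 and 645,65) now sit symmetrically about -x, so the arm is pointing at the robot. Next I'll lift off and move over to the mug.

step_arm:
  linear:
    - [0,0,0]
    - [0,0,0]
    - [0,0,-40]
    - [0,0,-50]
    - [0,0,0]
    - [0,0,0]
    - [0,0,0]
    - [0,0,0]
    - [0,0,0]
    - [0,0,0]
  delta_rot:
    - [0,0,0]
    - [0,0,0]
    - [0,0,0]
    - [0,0,0]
    - [0,0,-0.174]
    - [0,0,-0.174]
    - [0,0,-0.174]
    - [0,0,-0.174]
    - [0,0,-0.174]
    - [0,0,-0.174]
  grip: [40,40,40,40,40,40,40,40,40,40]

```text
time_s: 9.1
tcp_pos: [0.527, -0.0288, 0.2824]
ee_rot: [[-0.497, -0.868, 0.001], [-0.868, 0.497, 0.001], [-0.001, -0.0, -1.0]]
wrist_force: [0.5, 0.1, 0.4]
gripper_width: 0.459
gripper_force: 0.0
```

step_arm:
  linear:
    - [39.5,-1,0]
    - [39.5,-1,0]
    - [39.5,-1,0]
    - [39.5,-1,0]
    - [39.5,0,0]
    - [0,0,0]
    - [0,0,0]
  delta_rot:
    - [0,0,0]
    - [0,0,0]
    - [0,0,0]
    - [0,0,0]
    - [0,0,0]
    - [0,0,0]
    - [0,0,0]
  grip: [40,40,40,40,40,40,40]

```text
time_s: 9.98
tcp_pos: [0.4315, -0.2018, 0.2826]
ee_rot: [[-0.502, -0.865, 0.001], [-0.865, 0.502, 0.0], [-0.001, -0.001, -1.0]]
wrist_force: [0.6, -0.2, 0.8]
gripper_width: 0.46
gripper_force: 0.0
```

```bash
python3 m.py c peg_root peg_tip mug_handle mug mug_rim; python3 -c "
import cv2,numpy as np
a=cv2.imread('pics/c_scene.png')[170:410,200:480];b=cv2.imread('pics/c_top.png')[130:370,180:500]
cv2.imwrite('pics/v3.png',np.hstack([cv2.resize(a,None,fx=1.33,fy=1.66),cv2.resize(b,None,fx=1.33,fy=1.66)]))"
```

```text
scene ['img', 'fx', 'fy', 'cx', 'cy', 'world_to_cam'] (array([-0.2768, -0.503 ,  1.101 ]), array([ 0.6071,  0.3924, -0.691 ]))
top ['img', 'fx', 'fy', 'cx', 'cy', 'world_to_cam'] (array([ 0.4334, -0.0022,  1.1446]), array([ 0.1031,  0.022 , -0.9944]))
peg_root scene [353.9 240.9] 0.76
peg_root top [343.8 206.8] 0.63
   tri [ 0.6102 -0.0291  0.1388] 0.00028876154810864073
peg_tip scene [335.3 238.6] 0.94
mug_handle scene [417.  330.2] 0.84
mug_handle top [436.9 260.5] 0.45
   tri [ 0.5083 -0.2523  0.0489] 0.005407668587947738
mug scene [401.  350.6] 0.59
mug_rim scene [381.2 326.2] 0.68
```

View pics/v3.png

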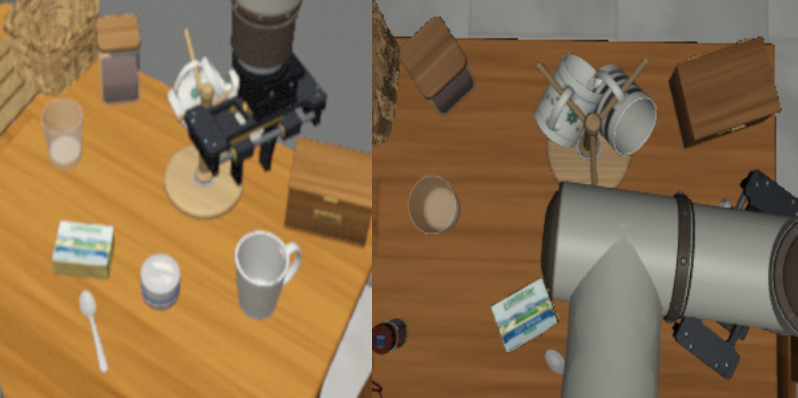

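The arm points straight at the robot (top dowel near pixel ~593,165 in the view), and the mug is still standing untouched. Next I'll lower onto the rim.

step_arm:
  linear:
    - [0,0,40]
    - [0,0,40]
    - [0,0,40]
    - [0,0,30]
    - [0,0,30]
    - [0,0,20]
    - [0,0,16]
    - [0,0,0]
  delta_rot:
    - [0,0,0]
    - [0,0,0]
    - [0,0,0]
    - [0,0,0]
    - [0,0,0]
    - [0,0,0]
    - [0,0,0]
    - [0,0,0]
  grip: [40,40,40,40,40,40,40,40]

```text
time_s: 11.58
tcp_pos: [0.4303, -0.2021, 0.0656]
ee_rot: [[-0.502, -0.865, -0.003], [-0.865, 0.502, 0.0], [0.001, 0.003, -1.0]]
wrist_force: [0.6, -0.2, 0.3]
gripper_width: 0.464
gripper_force: 0.0
```

step_arm:
  linear:
    - [0,0,0]
    - [0,0,0]
    - [0,0,0]
    - [0,0,0]
    - [0,0,0]
    - [0,0,0]
  delta_rot:
    - [0,0,0]
    - [0,0,0]
    - [0,0,0]
    - [0,0,0]
    - [0,0,0]
    - [0,0,0]
  grip: [24,16,10,4,0,0]

```text
time_s: 12.32
tcp_pos: [0.4338, -0.2026, 0.0686]
ee_rot: [[-0.501, -0.866, 0.006], [-0.866, 0.501, -0.002], [-0.002, -0.006, -1.0]]
wrist_force: [-0.2, 0.6, 8.3]
gripper_width: 0.085
gripper_force: 28.7
```

step_arm:
  linear:
    - [0,0,-15]
    - [0,0,-30]
    - [0,0,-45]
    - [0,0,-50]
    - [0,0,-50]
    - [0,0,-40]
    - [0,0,-20]
    - [0,0,0]
  delta_rot:
    - [0,0,0]
    - [0,0,0]
    - [0,0,0]
    - [0,0,0]
    - [0,0,0]
    - [0,0,0]
    - [0,0,0]
    - [0,0,0]
  grip: [0,0,0,0,0,0,0,0]

```text
time_s: 13.32
tcp_pos: [0.4312, -0.202, 0.3173]
ee_rot: [[-0.502, -0.865, 0.002], [-0.865, 0.502, 0.0], [-0.001, -0.002, -1.0]]
wrist_force: [0.0, 0.4, -3.4]
gripper_width: 0.076
gripper_force: 30.0
```

step_arm:
  linear:
    - [0,0,0]
    - [0,0,0]
    - [0,0,0]
    - [0,0,0]
    - [0,0,0]
    - [0,0,0]
    - [0,0,0]
    - [0,0,0]
    - [0,0,0]
    - [0,0,0]
  delta_rot:
    - [0,0,0.1]
    - [0,0,0.13]
    - [0,0,0.13]
    - [0,0,0.13]
    - [0,0,0.13]
    - [0,0,0.13]
    - [0,0,0.13]
    - [0,0,0.1]
    - [0,0,0.07]
    - [0,0,0]
  grip: [0,0,0,0,0,0,0,0,0,0]

```text
time_s: 14.58
tcp_pos: [0.4302, -0.2017, 0.3145]
ee_rot: [[-1.0, 0.005, -0.004], [0.005, 1.0, 0.001], [0.004, 0.001, -1.0]]
wrist_force: [-0.2, -0.0, -2.9]
gripper_width: 0.078
gripper_force: 30.1
```

step_arm:
  linear:
    - [0,30,0]
    - [0,45,0]
    - [0,50,0]
    - [0,50,0]
    - [0,50,0]
    - [0,38,0]
    - [0,0,0]
    - [0,0,0]
    - [0,0,0]
    - [0,0,0]
  delta_rot:
    - [0,0,0]
    - [0,0,0]
    - [0,0,0]
    - [0,0,0]
    - [0,0,0]
    - [0,0,0]
    - [0,0.1,0]
    - [0,0.1,0]
    - [0,0.1,0]
    - [0,0,0]
  grip: [0,0,0,0,0,0,0,0,0,0]

```text
time_s: 15.82
tcp_pos: [0.4334, 0.0611, 0.3144]
ee_rot: [[-0.955, 0.005, -0.298], [0.005, 1.0, 0.001], [0.298, -0.0, -0.955]]
wrist_force: [-0.1, 0.1, -2.6]
gripper_width: 0.079
gripper_force: 30.0
```

```bash
python3 m.py d mug_handle peg_tip peg_root mug; python3 -c "
import cv2,numpy as np
a=cv2.imread('pics/d_scene.png')[150:350,220:440];b=cv2.imread('pics/d_top.png')[130:330,240:460]
cv2.imwrite('pics/v4.png',np.hstack([cv2.resize(a,(400,364),interpolation=2),cv2.resize(b,(400,364),interpolation=2)]))"
```

```text
scene ['img', 'fx', 'fy', 'cx', 'cy', 'world_to_cam'] (array([-0.2768, -0.503 ,  1.101 ]), array([ 0.6071,  0.3924, -0.691 ]))
top ['img', 'fx', 'fy', 'cx', 'cy', 'world_to_cam'] (array([ 0.4334, -0.0022,  1.1446]), array([ 0.1031,  0.022 , -0.9944]))
mug_handle top [341.9 301.1] 0.57
peg_tip scene [334.7 238.8] 0.58
peg_tip top [347.4 251.4] 0.89
peg_tip top [342.1 219. ] 0.72
   tri [ 0.5071 -0.0354  0.2323] 2.1960490125875113e-05
peg_root scene [353.8 241.6] 0.58
peg_root top [343.  208.5] 0.93
   tri [ 0.6074 -0.0287  0.1382] 0.0012111114592305188
mug scene [289.9 252.9] 0.72
mug top [319.1 301.5] 0.73
   tri [0.4097 0.0173 0.2427] 0.0005810496893809751
```

View pics/v4.png

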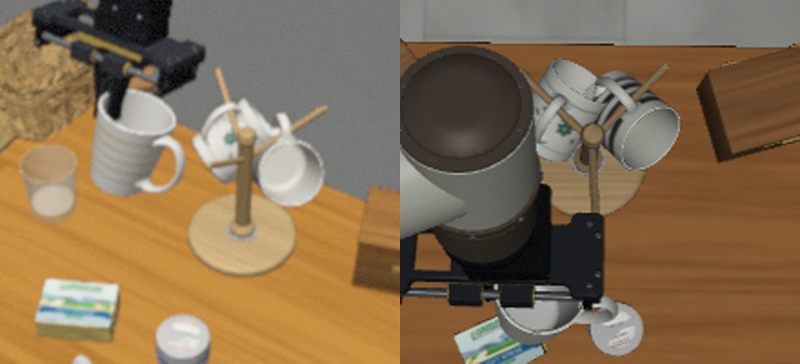

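```bash
cat > p.py <<'E'
from h import *
np.set_printoptions(precision=4,suppress=True)
s=sense();R=s["ee_rot"];t=s["tcp_pos"];print(t)
C={n:capture(n) for n in("scene","top")}
h=t+R@np.array([0,-.0935,.0101]);o=t+R@np.array([0,-.058,.0686]);print("hole",h,"orig",o)
for n in C: print(n,"hole",proj(C[n],h),"orig",proj(C[n],o),"tip",proj(C[n],[.505,-.032,.227]))
o1,d=ray(C["top"],(341.9,301.1));print("top hole at z",h[2],o1+d*(h[2]-o1[2])/d[2])
a=C["scene"]["img"][215:265,285:345];b=C["top"]["img"][270:320,320:380]
cv2.imwrite('pics/v5.png',np.hstack([cv2.resize(a,(390,325),interpolation=2),cv2.resize(b,(390,325),interpolation=2)])[:,:,::-1])
E
python3 p.py
```

```text
[0.4321 0.0609 0.3169]
hole [ 0.4287 -0.0326  0.3072] orig [0.4116 0.003  0.2513]
scene hole [314.0231 234.2198] orig [296.0188 252.002 ] tip [332.9015 240.5188]
top hole [346.671  292.4474] orig [326.3821 300.9551] tip [345.5547 252.6362]
top hole at z 0.3071972327241577 [ 0.4134 -0.0245  0.3072]
```

View pics/v5.png

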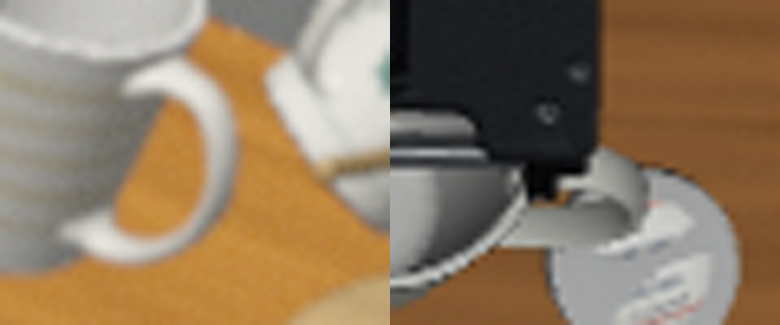

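```bash
cat > q.py <<'E'
from h import *
np.set_printoptions(precision=4,suppress=True)
C={n:capture(n) for n in("scene","top")}
t=sense();print(t["tcp_pos"])
for l in ("mug_handle","mug"):
  for n in C: print(n,l,[(q["point"],round(q["score"],2)) for q in landmark_of(n,l)[:2]])
for a,b in (((310.8,238.8),(341.9,301.1)),((310.8,238.8),(346,300))): print(tri([ray(C["scene"],a),ray(C["top"],b)]))
# fit: mug pose = tool pose with unknown yaw, roll, slip; compare silhouette
from scipy.optimize import minimize
from scipy.spatial.transform import Rotation as Ro
M={n:max(silhouettes(n,"mug"),key=lambda q:q["score"]*(abs(q["point"][0]-305)<60),default=None) for n in C}
for n in C: print(n,M[n] and (M[n]["point"],M[n]["score"],M[n]["mask"].sum()))
# mug model points (mug frame)
pts=[];a=np.linspace(0,2*np.pi,72)
for z in np.linspace(0,.1,21): pts+=[(.045*np.cos(i),.017+.045*np.sin(i),z) for i in a]
cup=np.array(pts)
hp=[]
for x in np.linspace(-.013,.013,5):
  for u in np.linspace(0,1,30): hp+=[(x,-.028-u*.03,.079+.005*1),(x,-.028-u*.03,.033)]
for x in np.linspace(-.006,.006,3):
  for z in np.linspace(.033,.084,30): hp+=[(x,-.062,z),(x,-.053,z),(x,-.046,z)]
hp=np.array(hp)
Rt=t["ee_rot"];tp=t["tcp_pos"]
B=np.array([[-1,0,0],[0,1,0],[0,0,-1]]).T  # mug axes in tool: mug x=-tool x, z=-tool z
def pose(p):
  Rm=Rt@B@Ro.from_rotvec(p[:3]).as_matrix()
  g=np.array([0,.058,.0314+p[3]]); # mug point at TCP
  return Rm, tp-Rm@g
def ren(p,n):
  Rm,o=pose(p);m=np.zeros((480,640),np.uint8);c=C[n]
  P=np.array([proj(c,Rm@q+o) for q in cup]);cv2.fillConvexPoly(m,cv2.convexHull((P*8).astype(np.int32)),1,shift=3)
  for q in hp: cv2.circle(m,tuple(int(v*8) for v in proj(c,Rm@q+o)),6,1,-1,shift=3)
  return m>0
s=M["scene"]["mask"]
def cost(p):
  r=ren(p,"scene");return (r[218:]^s[218:]).sum()+ 3e2*(p[:3]**2).sum()+1e5*p[3]**2
b=minimize(cost,np.zeros(4),method="Nelder-Mead",options=dict(initial_simplex=np.vstack([np.zeros(4),np.diag([.1,.1,.1,.008])]),maxiter=120))
print(b.x,b.fun,cost(np.zeros(4)));Rm,o=pose(b.x);print("orig",o,"hole",Rm@np.array([0,-.0355,.0585])+o);print(Rm)
if M["top"]: print("top iou", [(ren(p,"top")&M["top"]["mask"]).sum()/M["top"]["mask"].sum() for p in (np.zeros(4),b.x)])
print("top hole",proj(C["top"],Rm@np.array([0,-.0355,.0585])+o))
im=C["scene"]["img"].copy();e=ren(b.x,"scene");im[e^cv2.erode(e.astype(np.uint8),np.ones((2,2)))>0]=[255,0,0]
jm=C["top"]["img"].copy();e=ren(b.x,"top");jm[e^cv2.erode(e.astype(np.uint8),np.ones((2,2)))>0]=[255,0,0]
cv2.imwrite("pics/v6.png",np.hstack([cv2.resize(im[190:290,260:360],(400,400)),cv2.resize(jm[250:350,280:380],(400,400))])[:,:,::-1])
E
python3 q.py
```

```text
[0.4324 0.0609 0.3166]
scene mug_handle [([308.1, 241.1], 0.65)]
top mug_handle [([339.5, 299.5], 0.74)]
scene mug [([292.1, 257.0], 0.7), ([309.8, 242.3], 0.3)]
top mug [([317.7, 303.7], 0.7)]
(array([ 0.4157, -0.0281,  0.3023]), np.float64(0.004185570882590651))
(array([ 0.4158, -0.0323,  0.3044]), np.float64(0.000641752467451084))
scene ([290.4, 228.7], 0.65, np.int64(2105))
top ([320.8, 302.2], 0.94, np.int64(1026))
[ 0.1256 -0.1374 -0.2119  0.0203] 482.0164671366813 827.0
orig [0.411  0.0104 0.2616] hole [ 0.4112 -0.0304  0.3165]
[[ 0.9602  0.2374  0.1475]
 [-0.2225  0.9687 -0.1104]
 [-0.1691  0.0732  0.9829]]
top iou [np.float64(0.8557504873294347), np.float64(0.9756335282651072)]
top hole [345.421  302.6008]
```

View pics/v6.png

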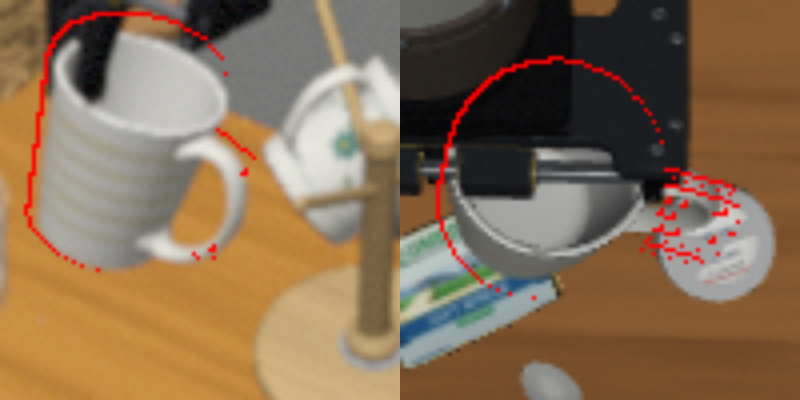

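```bash
python3 - <<'E'
s=open('q.py').read()
a=s.index("s=M[");e=s.index("print(b.x")
s=s[:a]+'''
D={n:cv2.dilate((C[n]["img"].max(2)<75).astype(np.uint8),np.ones((5,5)))>0 for n in C}
D["top"][:297]=True
def cost(p):
  f=0
  for n in C:
    r=ren(p,n);m=M[n]["mask"];f+=(m&~r).sum()+(r&~m&~D[n]).sum()
  return f+5e2*(p[:3]**2).sum()+2e5*(p[3:]**2).sum()
b=min((minimize(cost,z,method="Nelder-Mead",options=dict(initial_simplex=np.vstack([z,z+np.diag([.1*k,.1*k,.1*k,.006,.006])]),maxiter=150)) for k in(1,-1) for z in [np.zeros(5)]),key=lambda r:r.fun)
z=np.zeros(5)
'''+s[e:].replace("cost(np.zeros(4))","cost(np.zeros(5))")
s=s.replace("np.array([0,.058,.0314+p[3]])","np.array([p[4],.058,.0314+p[3]])").replace("(np.zeros(4),b.x)","(np.zeros(5),b.x)")
s=s.replace("pics/v6","pics/v7")
open('q.py','w').write(s)
E
python3 q.py
```

```text
[0.4324 0.0609 0.3165]
scene mug_handle [([310.5, 239.9], 0.78)]
top mug_handle [([340.8, 299.8], 0.85)]
scene mug [([290.8, 251.5], 0.77)]
top mug [([316.5, 300.7], 0.64), ([232.3, 254.1], 0.55)]
(array([ 0.4157, -0.0281,  0.3023]), np.float64(0.004185570882590651))
(array([ 0.4158, -0.0323,  0.3044]), np.float64(0.000641752467451084))
scene ([294.7, 232.7], 0.69, np.int64(2063))
top ([320.7, 299.1], 0.89, np.int64(1055))
[ 0.0893 -0.2088 -0.1549  0.0239 -0.0025] 862.5051233144245 1400.0
orig [0.4202 0.0074 0.258 ] hole [ 0.4189 -0.0317  0.3141]
[[ 0.9813  0.1733  0.0841]
 [-0.1674  0.9832 -0.0725]
 [-0.0952  0.057   0.9938]]
top iou [np.float64(0.8691943127962085), np.float64(0.9943127962085309)]
top hole [346.2153 298.0987]
```

View pics/v7.png

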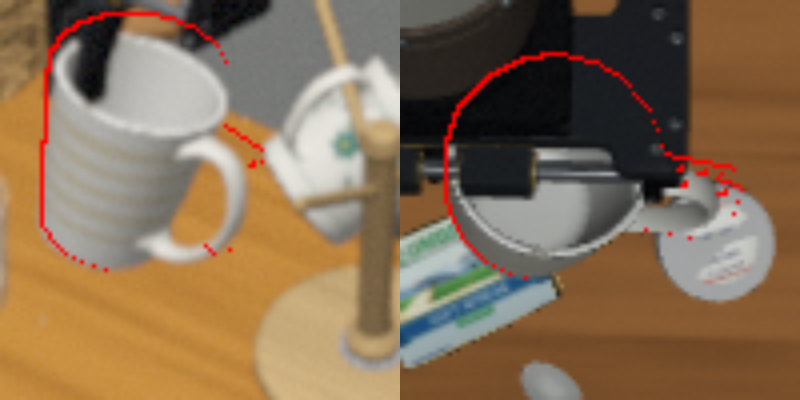

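The handle sits about 0.15 rad back in yaw: the overlays put the hole at top pixel ~345,300, against a predicted 347,292. I'll move nearer the tip, correct the yaw, then look again.

step_arm:
  linear:
    - [-18,-1,11]
    - [-18,-1,11]
    - [-17,0,11]
    - [0,0,0]
    - [0,0,0]
    - [0,0,0]
  delta_rot:
    - [0,0,0]
    - [0,0,0]
    - [0,0,0]
    - [0.023,0,-0.072]
    - [0.023,0,-0.072]
    - [0,0,0]
  grip: [0,0,0,0,0,0]

```text
time_s: 17.98
tcp_pos: [0.4736, 0.0588, 0.268]
ee_rot: [[-0.945, -0.145, -0.294], [-0.138, 0.989, -0.045], [0.298, -0.002, -0.955]]
wrist_force: [-0.1, -0.2, -3.4]
gripper_width: 0.077
gripper_force: 30.0
```

```bash
python3 m.py e mug_handle peg_tip mug mug_rim; python3 -c "
from h import *
s=sense();print(s['tcp_pos']);print(s['ee_rot'])
a=cv2.imread('pics/e_scene.png')[200:270,280:360];b=cv2.imread('pics/e_top.png')[230:300,310:390]
cv2.imwrite('pics/v8.png',np.hstack([cv2.resize(a,(400,350),interpolation=2),cv2.resize(b,(400,350),interpolation=2)]))"
```

```text
scene ['img', 'fx', 'fy', 'cx', 'cy', 'world_to_cam'] (array([-0.2768, -0.503 ,  1.101 ]), array([ 0.6071,  0.3924, -0.691 ]))
top ['img', 'fx', 'fy', 'cx', 'cy', 'world_to_cam'] (array([ 0.4334, -0.0022,  1.1446]), array([ 0.1031,  0.022 , -0.9944]))
mug_handle scene [325.2 244. ] 0.97
mug_handle top [344. 268.] 0.56
   tri [ 0.475  -0.0297  0.2396] 0.0006958396739464503
peg_tip scene [336.1 242.4] 0.65
peg_tip scene [246.7 265. ] 0.63
peg_tip top [231.2 255.4] 0.37
   tri [0.536  0.1001 0.1661] 0.10818140308318139
mug scene [304.9 256.5] 0.81
mug top [321.7 277.8] 0.67
   tri [0.4566 0.013  0.1937] 0.0008681986761634583
mug_rim top [298.6 259.3] 0.63
[0.47329592 0.05862321 0.26947454]
[[-0.9453361  -0.14515502 -0.29200973]
 [-0.13831521  0.98940813 -0.04405056]
 [ 0.29531096 -0.00125319 -0.95540037]]
```

View pics/v8.png

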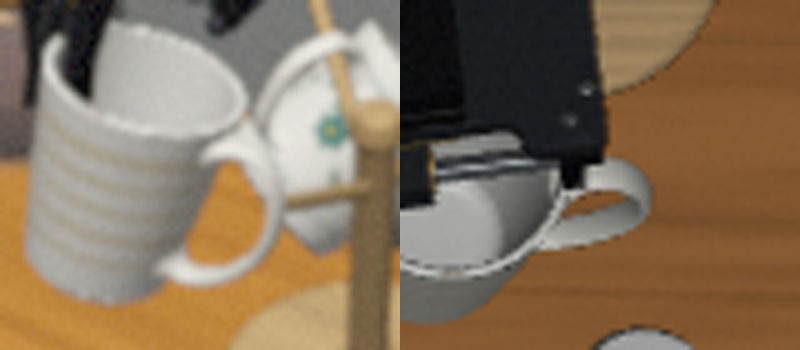

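```bash
python3 -c "
from h import *
np.set_printoptions(precision=4,suppress=True)
C={n:capture(n) for n in('scene','top')}
for a,b in (((325.8,242.5),(347,269.5)),((326.4,241),(350,271)),((334.9,238.7),(347.4,251.4))): print(tri([ray(C['scene'],a),ray(C['top'],b)]))
s=sense();R=s['ee_rot'];t=s['tcp_pos']
print('pred nominal',t+R@[0,-.0935,.0101], 'yaw-corrected', t+R@[.0935*.143,-.0925,.0101])
x=np.array([-np.cos(np.radians(35)),0,np.sin(np.radians(35))]);print('tool dir inward',R.T@-x,'X',R.T@[1,0,0],'Y',R.T@[0,1,0],'Z',R.T@[0,0,1])
for k in(0,.05,.1,.125): print(k,[proj(C[n],np.array([.606,-.0315,.155])+k*x) for n in C])
"
```

```text
(array([ 0.4714, -0.0345,  0.2496]), np.float64(9.660477458502771e-05))
(array([ 0.4678, -0.0391,  0.2595]), np.float64(0.0008667076285721692))
(array([ 0.5072, -0.0355,  0.2326]), np.float64(0.00025355507563201967))
pred nominal [ 0.4839 -0.0343  0.2599] yaw-corrected [ 0.4711 -0.0352  0.2639]
tool dir inward [-0.9438 -0.1183  0.3087] X [-0.9453 -0.1453 -0.2921] Y [-0.1384  0.9894 -0.0442] Z [ 0.2954 -0.0013 -0.9554]
0 [array([354.2295, 237.4449]), array([345.0101, 207.5277])]
0.05 [array([345.9305, 238.758 ]), array([345.112 , 224.9427])]
0.1 [array([337.0554, 240.1622]), array([345.2211, 243.5602])]
0.125 [array([332.3828, 240.9015]), array([345.2784, 253.3595])]
```

Hole and dowel line agree to within a few mm. In the last view the hole is at scene (326,242) and top (347,270). I'll advance slowly along the dowel and watch the force.

step_arm:
  linear:
    - [-7.5,-1,2.5]
    - [-7.5,-1,2.5]
    - [-7.5,-1,2.5]
    - [-5.5,-0.5,2]
    - [0,0,0]
  delta_rot:
    - [0,0,0]
    - [0,0,0]
    - [0,0,0]
    - [0,0,0]
    - [0,0,0]
  grip: [0,0,0,0,0]

```text
time_s: 19.2
tcp_pos: [0.4976, 0.0586, 0.2514]
ee_rot: [[-0.945, -0.145, -0.294], [-0.138, 0.989, -0.045], [0.297, -0.002, -0.955]]
wrist_force: [-0.6, -0.2, -3.1]
gripper_width: 0.078
gripper_force: 30.0
```

```bash
python3 m.py f mug_handle peg_tip; python3 -c "
from h import *
a=cv2.imread('pics/f_scene.png')[205:265,295:365];b=cv2.imread('pics/f_top.png')[220:280,320:390]
cv2.imwrite('pics/v9.png',np.hstack([cv2.resize(a,(400,343),interpolation=2),cv2.resize(b,(400,343),interpolation=2)]))"
```

```text
scene ['img', 'fx', 'fy', 'cx', 'cy', 'world_to_cam'] (array([-0.2768, -0.503 ,  1.101 ]), array([ 0.6071,  0.3924, -0.691 ]))
top ['img', 'fx', 'fy', 'cx', 'cy', 'world_to_cam'] (array([ 0.4334, -0.0022,  1.1446]), array([ 0.1031,  0.022 , -0.9944]))
mug_handle scene [328.7 242.4] 0.97
mug_handle top [346.2 260.2] 0.72
   tri [ 0.4892 -0.0322  0.2344] 0.0012516557517803946
peg_tip scene [332.5 239.8] 0.81
peg_tip top [346.  206.3] 0.6
   tri [ 0.5904 -0.0116  0.1565] 0.028077484863329335
```

View pics/v9.png

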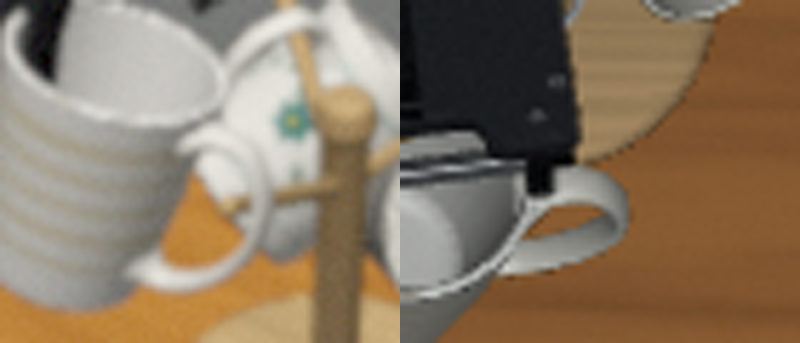

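The dowel's tip shows centred in the handle hole (scene view pixel 232,205, with the hole spanning ~190–250). I'll keep advancing.

step_arm:
  linear:
    - [-6,-0.8,2]
    - [-6,-0.8,2]
    - [-6,-0.8,2]
    - [-6,-0.8,2]
    - [0,0,0]
  delta_rot:
    - [0,0,0]
    - [0,0,0]
    - [0,0,0]
    - [0,0,0]
    - [0,0,0]
  grip: [0,0,0,0,0]

```text
time_s: 20.12
tcp_pos: [0.5185, 0.0584, 0.2366]
ee_rot: [[-0.945, -0.145, -0.293], [-0.138, 0.989, -0.045], [0.297, -0.002, -0.955]]
wrist_force: [-0.2, 0.1, -2.3]
gripper_width: 0.074
gripper_force: 30.0
```

step_arm:
  linear:
    - [-6,-0.8,2]
    - [-6,-0.8,2]
    - [-6,-0.8,2]
    - [-6,-0.8,2]
    - [0,0,0]
  delta_rot:
    - [0,0,0]
    - [0,0,0]
    - [0,0,0]
    - [0,0,0]
    - [0,0,0]
  grip: [0,0,0,0,0]

```text
time_s: 20.75
tcp_pos: [0.5392, 0.0582, 0.2219]
ee_rot: [[-0.945, -0.145, -0.293], [-0.138, 0.989, -0.045], [0.297, -0.002, -0.955]]
wrist_force: [-0.5, 0.1, -2.7]
gripper_width: 0.075
gripper_force: 30.0
```

step_arm:
  linear:
    - [-0.9,0,2.9]
    - [-0.9,0,2.9]
    - [-0.9,0,2.9]
    - [-0.6,0,1.9]
    - [0,0,0]
  delta_rot:
    - [0,0,0]
    - [0,0,0]
    - [0,0,0]
    - [0,0,0]
    - [0,0,0]
  grip: [0,0,0,0,0]

```text
time_s: 21.38
tcp_pos: [0.539, 0.0582, 0.2113]
ee_rot: [[-0.945, -0.145, -0.293], [-0.138, 0.989, -0.044], [0.296, -0.001, -0.955]]
wrist_force: [0.2, 0.2, -2.6]
gripper_width: 0.077
gripper_force: 30.0
```

```bash
python3 m.py g mug_handle mug peg_root | grep -v keys
```

```text
scene ['img', 'fx', 'fy', 'cx', 'cy', 'world_to_cam'] (array([-0.2768, -0.503 ,  1.101 ]), array([ 0.6071,  0.3924, -0.691 ]))
top ['img', 'fx', 'fy', 'cx', 'cy', 'world_to_cam'] (array([ 0.4334, -0.0022,  1.1446]), array([ 0.1031,  0.022 , -0.9944]))
mug_handle scene [340.7 243.7] 0.65
mug_handle top [344.9 239.3] 0.95
   tri [ 0.5356 -0.0327  0.1921] 0.0016618932084220771
mug scene [322.2 256.6] 0.79
mug top [324.5 245.7] 0.84
   tri [0.5261 0.0102 0.1351] 3.394503039226349e-05
peg_root scene [353.7 239.4] 0.78
peg_root top [346.  208.3] 0.64
   tri [ 0.6044 -0.0327  0.1506] 0.0013362332464752714
```

step_arm:
  linear:
    - [-0.5,0,1.5]
    - [-0.5,0,1.5]
    - [0,0,0]
  delta_rot:
    - [0,0,0]
    - [0,0,0]
    - [0,0,0]
  grip: [0,0,0]

```text
time_s: 22.15
tcp_pos: [0.5391, 0.0582, 0.208]
ee_rot: [[-0.945, -0.145, -0.293], [-0.138, 0.989, -0.044], [0.296, -0.001, -0.955]]
wrist_force: [0.9, 0.6, -3.4]
gripper_width: 0.076
gripper_force: 30.0
```

```bash
python3 -c "
from h import *
np.set_printoptions(precision=4,suppress=True)
from scipy.spatial.transform import Rotation as Ro
s=sense();R=s['ee_rot'];t=s['tcp_pos'];print(t,s['wrist_force'])
p=np.array([t[0],-.033,.204]);dR=Ro.from_rotvec([-.088,0,0]).as_matrix()
for i in range(3):
  t2=p+dR@(t-p);print(R.T@(t2-t)*1000,R.T@[-.088,0,0],t2);t=t2;R=dR@R
"
```

```text
[0.5391 0.0582 0.208 ] [ 0.894   0.5914 -3.362 ]
[-2.379   0.0135  7.6722] [0.0832 0.0128 0.0258] [0.5391 0.0582 0.2   ]
[-2.379   0.0135  7.6722] [0.0832 0.0128 0.0258] [0.5391 0.0575 0.192 ]
[-2.379   0.0135  7.6722] [0.0832 0.0128 0.0258] [0.5391 0.0561 0.1841]
```

step_arm:
  linear:
    - [-2.4,0,7.7]
    - [-2.4,0,7.7]
    - [-2.4,0,7.7]
    - [-2.4,0,7.7]
    - [-2.4,0,7.7]
    - [0,0,0]
  delta_rot:
    - [0.083,0.013,0.026]
    - [0.083,0.013,0.026]
    - [0.083,0.013,0.026]
    - [0.083,0.013,0.026]
    - [0.083,0.013,0.026]
    - [0,0,0]
  grip: [0,0,0,0,0,0]

```text
time_s: 22.9
tcp_pos: [0.5386, 0.0519, 0.1674]
ee_rot: [[-0.944, -0.147, -0.295], [0.001, 0.895, -0.447], [0.33, -0.422, -0.844]]
wrist_force: [1.4, -0.0, -2.9]
gripper_width: 0.073
gripper_force: 30.1
```

```bash
python3 m.py i mug_handle mug peg_root | grep -v keys; python3 -c "
from h import *
print(sense()['ee_rot'].T@[0,0,-1])
a=cv2.imread('pics/i_scene.png')[190:290,280:390];b=cv2.imread('pics/i_top.png')[180:280,290:400]
cv2.imwrite('pics/v10.png',np.hstack([cv2.resize(a,(400,364),interpolation=2),cv2.resize(b,(400,364),interpolation=2)]))"
```

```text
scene ['img', 'fx', 'fy', 'cx', 'cy', 'world_to_cam'] (array([-0.2768, -0.503 ,  1.101 ]), array([ 0.6071,  0.3924, -0.691 ]))
top ['img', 'fx', 'fy', 'cx', 'cy', 'world_to_cam'] (array([ 0.4334, -0.0022,  1.1446]), array([ 0.1031,  0.022 , -0.9944]))
mug_handle scene [341.4 245.9] 0.91
mug_handle top [348.3 238.4] 0.56
   tri [ 0.5365 -0.0374  0.1871] 0.0011406046509661726
mug scene [333.6 263.9] 0.91
mug top [339.4 246.7] 0.95
   tri [ 0.5254 -0.022   0.1282] 0.00029651000859150955
peg_root scene [354. 241.] 0.83
peg_root top [345.8 207.8] 0.58
   tri [ 0.6067 -0.0324  0.1432] 0.0013433690232728826
[-0.32587563  0.42146938  0.84626747]
```

View pics/v10.png

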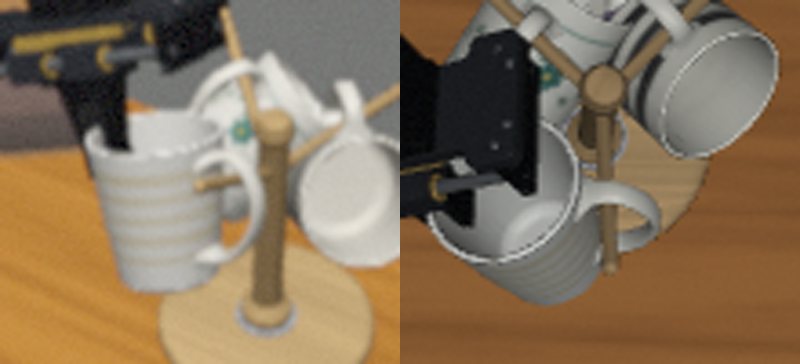

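The dowel passes clean through the handle: in the top view its tip is at (610,268) and the handle loop lies around (610,210). I'll lower until the tree carries the mug.

step_arm:
  linear:
    - [-0.7,0.9,1.7]
    - [-0.7,0.9,1.7]
    - [0,0,0]
  delta_rot:
    - [0,0,0]
    - [0,0,0]
    - [0,0,0]
  grip: [0,0,0]

```text
time_s: 23.68
tcp_pos: [0.5392, 0.0512, 0.1645]
ee_rot: [[-0.945, -0.144, -0.294], [0.002, 0.895, -0.446], [0.328, -0.422, -0.845]]
wrist_force: [0.5, 0.0, -2.3]
gripper_width: 0.078
gripper_force: 30.1
```

step_arm:
  linear:
    - [-0.7,0.9,1.7]
    - [-0.7,0.9,1.7]
    - [0,0,0]
  delta_rot:
    - [0,0,0]
    - [0,0,0]
    - [0,0,0]
  grip: [0,0,0]

```text
time_s: 24.05
tcp_pos: [0.5394, 0.0515, 0.1606]
ee_rot: [[-0.945, -0.144, -0.294], [0.002, 0.895, -0.446], [0.327, -0.422, -0.845]]
wrist_force: [-0.0, 0.1, -1.2]
gripper_width: 0.075
gripper_force: 30.0
```

step_arm:
  linear:
    - [-0.7,0.9,1.7]
    - [0,0,0]
  delta_rot:
    - [0,0,0]
    - [0,0,0]
  grip: [0,0]

```text
time_s: 24.3
tcp_pos: [0.5395, 0.0515, 0.1587]
ee_rot: [[-0.945, -0.144, -0.293], [0.002, 0.895, -0.446], [0.327, -0.422, -0.845]]
wrist_force: [-0.1, 0.7, -1.1]
gripper_width: 0.078
gripper_force: 29.9
```

step_arm:
  linear:
    - [0,0,0]
    - [0,0,0]
    - [0,0,0]
    - [0,0,0]
    - [0,0,0]
  delta_rot:
    - [0,0,0]
    - [0,0,0]
    - [0,0,0]
    - [0,0,0]
    - [0,0,0]
  grip: [12,18,24,32,40]

```text
time_s: 24.92
tcp_pos: [0.5395, 0.0513, 0.1589]
ee_rot: [[-0.945, -0.144, -0.294], [0.002, 0.895, -0.446], [0.327, -0.423, -0.845]]
wrist_force: [0.2, 0.2, -0.6]
gripper_width: 0.395
gripper_force: 0.0
```

```bash
python3 m.py j mug_handle mug peg_root mug_rim| grep -v keys
```

```text
scene ['img', 'fx', 'fy', 'cx', 'cy', 'world_to_cam'] (array([-0.2768, -0.503 ,  1.101 ]), array([ 0.6071,  0.3924, -0.691 ]))
top ['img', 'fx', 'fy', 'cx', 'cy', 'world_to_cam'] (array([ 0.4334, -0.0022,  1.1446]), array([ 0.1031,  0.022 , -0.9944]))
mug_handle scene [350.  246.5] 0.72
mug_handle top [352.4 228.5] 0.92
   tri [ 0.5594 -0.0467  0.1708] 0.0004107267979870712
mug scene [369.2 269.5] 0.68
mug top [369.9 227.5] 0.83
   tri [ 0.5729 -0.091   0.1043] 0.002833531236934472
peg_root scene [354.1 241. ] 0.75
peg_root scene [355.5 280. ] 0.16
peg_root top [343.7 209. ] 0.68
   tri [ 0.6058 -0.0302  0.1424] 0.001340512442733658
mug_rim scene [323.1 261.8] 0.74
mug_rim top [322.1 246.5] 0.93
mug_rim top [347.3 253.2] 0.15
   tri [0.5281 0.0129 0.1137] 0.0033544188264364046
```

step_arm:
  linear:
    - [0,0,-10]
    - [0,0,-20]
    - [0,0,-40]
    - [0,0,-50]
    - [0,0,-50]
    - [0,0,0]
    - [0,0,0]
    - [0,0,0]
    - [0,0,0]
    - [0,0,0]
  delta_rot:
    - [0,0,0]
    - [0,0,0]
    - [0,0,0]
    - [0,0,0]
    - [0,0,0]
    - [0,0,0]
    - [0,0,0]
    - [0,0,0]
    - [0,0,0]
    - [0,0,0]
  grip: [40,40,40,40,40,40,40,40,40,40]

```text
time_s: 26.68
tcp_pos: [0.5892, 0.127, 0.3021]
ee_rot: [[-0.945, -0.144, -0.294], [0.003, 0.895, -0.447], [0.328, -0.423, -0.845]]
wrist_force: [-0.4, -0.8, 0.3]
gripper_width: 0.458
gripper_force: 0.0
```

```bash
cat > k.py <<'E'
from h import *
for l in ("mug_handle","mug","peg_tip","peg_root"):
  for i in range(2):
    C={n:capture(n) for n in("scene","top")};r=[landmark_of(n,l) for n in C]
    if all(r): print(l,tri([ray(C[n],q[0]["point"]) for n,q in zip(C,r)]),[q[0]["point"] for q in r])
    else: print(l,[q[0]["point"] if q else None for q in r])
E
python3 k.py
```

```text
mug_handle (array([ 0.56553442, -0.04073743,  0.16600218]), np.float64(0.0005330866163647172)) [[349.0, 245.5], [349.5, 225.8]]
mug_handle (array([ 0.56868236, -0.04393681,  0.1693777 ]), np.float64(0.003539665368831229)) [[352.6, 244.0], [349.5, 225.2]]
mug (array([ 0.56749925, -0.06457737,  0.10033364]), np.float64(0.0028156729538893767)) [[356.2, 268.1], [359.9, 228.5]]
mug (array([ 0.56226959, -0.06672941,  0.09825449]), np.float64(0.0048246397148143825)) [[359.0, 270.0], [357.9, 232.9]]
peg_tip (array([ 0.50566429, -0.03015718,  0.2286368 ]), np.float64(0.0003169486041200533)) [[332.5, 239.5], [344.5, 252.3]]
peg_tip (array([ 0.50691166, -0.03201342,  0.22371336]), np.float64(0.0021519020271254814)) [[334.3, 241.0], [344.6, 252.4]]
peg_root (array([ 0.60636347, -0.03439772,  0.14160891]), np.float64(0.0006051160104007194)) [[354.9, 241.8], [346.4, 208.3]]
peg_root (array([ 0.60295406, -0.03221335,  0.1484398 ]), np.float64(0.0008165128719539641)) [[354.1, 240.2], [344.9, 209.7]]
```

step_arm:
  linear:
    - [0,0,0]
    - [0,0,0]
    - [0,0,0]
    - [0,0,0]
    - [0,0,0]
    - [0,0,0]
    - [0,0,0]
    - [0,0,0]
    - [0,0,0]
    - [0,0,0]
  delta_rot:
    - [0,0,0]
    - [0,0,0]
    - [0,0,0]
    - [0,0,0]
    - [0,0,0]
    - [0,0,0]
    - [0,0,0]
    - [0,0,0]
    - [0,0,0]
    - [0,0,0]
  grip: [40,40,40,40,40,40,40,40,40,40]

```text
time_s: 29.52
tcp_pos: [0.5894, 0.1273, 0.3024]
ee_rot: [[-0.945, -0.144, -0.294], [0.002, 0.895, -0.446], [0.327, -0.422, -0.845]]
wrist_force: [-0.5, 0.6, -0.0]
gripper_width: 0.461
gripper_force: 0.0
```

```bash
python3 k.py
```

```text
mug_handle (array([ 0.57357406, -0.04364759,  0.15228235]), np.float64(0.0009190906011241636)) [[352.2, 248.0], [350.1, 223.3]]
mug_handle (array([ 0.57185831, -0.04204361,  0.15500242]), np.float64(0.0023745629966670334)) [[351.9, 247.3], [348.8, 224.3]]
mug (array([ 0.56765882, -0.06723658,  0.10016778]), np.float64(0.002279883476652451)) [[357.4, 268.5], [360.9, 228.6]]
mug (array([ 0.56802857, -0.06321746,  0.09857867]), np.float64(0.003788907220863213)) [[355.4, 268.3], [359.6, 228.1]]
peg_tip (array([ 0.50604267, -0.0297139 ,  0.22235547]), np.float64(0.0018917953414366517)) [[333.1, 241.3], [343.5, 252.8]]
peg_tip (array([ 0.50339893, -0.03450328,  0.2247782 ]), np.float64(0.0018452147136420489)) [[334.3, 242.0], [346.0, 254.1]]
peg_root (array([ 0.60394059, -0.03198292,  0.15554004]), np.float64(0.0009400823344555647)) [[353.6, 237.9], [345.6, 208.2]]
peg_root (array([ 0.60454358, -0.03319029,  0.16054641]), np.float64(0.0002748807165532248)) [[354.5, 236.4], [346.0, 207.7]]
```

step_arm:
  linear:
    - [0,0,-30]
    - [0,0,0]
    - [0,0,0]
    - [0,0,0]
    - [0,0,0]
    - [0,0,0]
    - [0,0,0]
    - [0,0,0]
    - [0,0,0]
    - [0,0,0]
  delta_rot:
    - [0,0,0]
    - [0,0,0]
    - [0,0,0]
    - [0,0,0]
    - [0,0,0]
    - [0,0,0]
    - [0,0,0]
    - [0,0,0]
    - [0,0,0]
    - [0,0,0]
  grip: [40,40,40,40,40,40,40,40,40,40]

```text
time_s: 32.38
tcp_pos: [0.5982, 0.1407, 0.3277]
ee_rot: [[-0.945, -0.144, -0.294], [0.002, 0.895, -0.446], [0.327, -0.422, -0.845]]
wrist_force: [0.5, 0.3, -0.7]
gripper_width: 0.459
gripper_force: 0.0
```

```bash
python3 k.py; python3 -c "
from h import *
a=[capture('scene')['img'].astype(int) for i in range(8)]
d=abs(a[0]-a[7])[200:290,310:400];print(d.mean(),d.max(),(d.max(2)>40).sum())"
```

```text
mug_handle (array([ 0.56916633, -0.04430183,  0.15998662]), np.float64(0.0012506172404066847)) [[350.7, 247.0], [351.4, 224.3]]
mug_handle (array([ 0.56878279, -0.04238359,  0.16115409]), np.float64(0.0017693813939886629)) [[351.2, 246.3], [349.3, 225.2]]
mug (array([ 0.56797289, -0.06389952,  0.09940694]), np.float64(0.00022181333290236582)) [[357.1, 268.0], [358.6, 229.0]]
mug (array([ 0.57008281, -0.06568627,  0.08607791]), np.float64(0.00036228125388278946)) [[357.9, 271.5], [359.1, 228.8]]
peg_tip (array([ 0.5544421 , -0.02618204,  0.18896645]), np.float64(0.015828035307321988)) [[335.0, 239.9], [348.8, 225.1]]
peg_tip (array([ 0.50699678, -0.03375175,  0.21873437]), np.float64(0.004039524561545929)) [[335.8, 242.8], [344.6, 253.1]]
peg_root (array([ 0.60115626, -0.03344667,  0.14404155]), np.float64(0.004354307218227655)) [[352.0, 242.4], [347.4, 209.5]]
peg_root (array([ 0.60779538, -0.03232581,  0.14472222]), np.float64(0.00011547706246830775)) [[354.7, 240.2], [345.3, 207.5]]
1.6997119341563787 16 0
```

The mug is still and hangs on the arm, so I'll hand the job in.

```bash
python3 -c "
from h import *
print(finish_job())"
```

```text
the job is handed in; nothing more can be done
None
```

I turned the empty arm to point at the robot with the mug still standing, then hung the mug on it by its handle; before hand-in it hung still and released, and the other objects weren't touched. The hand-in returned no verdict.

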